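# Load the bowl feeder and set its transformer dial

### The job

Push the feeder's upright ball lever over so that the loading pan tips all five brass standoffs into the round bowl, and let the pan come back down to rest. Then turn the dial on top of the transformer until its pointer lines up with the small steel tab on the scale, within the width of the tab. Do not shift the tab, and leave the reel, jar, screwdriver and bin where they stand.

Things in the scene. Friction and masses are not known exactly. Their poses are not given: they have to be found in the camera images.
- feeder: Bowl feeder, fixed to the bench: grey base plate 170 x 250 x 12 mm (its centre 15 mm to the feeder's +y), on it at +y an open aluminium bowl and at -y a steel loading pan. Origin on the bench at the base; z up. The pan tips towards the feeder's +y, into the bowl.
- bowl_floor (a point): Centre of the bowl's inner floor, 55 mm above the bench, at (0, 55, 55) mm in the feeder's frame. The bowl is 140 mm wide inside at the mouth, 152 mm outside; its rim stands 100 mm above the bench.
- pan (a joint): Tip angle of the loading pan, rad: 0 level at rest, grows as it tips to the bowl, end stop 1.25. It is sprung and falls back to 0 when let go. The pan is 80 mm (x) by 102 mm (y) with walls 28 mm high on three sides, open towards the bowl; its hinge line runs along the feeder's x at y = -5 mm, 118 mm above the bench. The pieces slide out at about 0.8 to 1.1.
- lever_foot (a point): Point on the pan's hinge line at the foot of the ball lever, at (-100, -5, 118) mm in the feeder's frame; it does not move.
- lever_ball (a point): Centre of the black ball, 22 mm across, at the top of the pan's lever: a steel rod 8 mm thick that stands upright on the hinge line at the feeder's -x side, ball 105 mm above the hinge (223 mm above the bench) at rest. Pushing it to the feeder's +y swings it in an arc forwards and down about the hinge line, and the pan with it. The rod is 60 mm clear of the pan's wall.
- standoff0: One of five alike brass hexagonal standoffs, 18 mm over corners, 20 mm long, 25 g, standing in the loading pan at the start. Origin at the centre of its lower end.
- standoff1: One of five alike brass hexagonal standoffs, 18 mm over corners, 20 mm long, 25 g, standing in the loading pan at the start. Origin at the centre of its lower end.
- standoff2: One of five alike brass hexagonal standoffs, 18 mm over corners, 20 mm long, 25 g, standing in the loading pan at the start. Origin at the centre of its lower end.
- standoff3: One of five alike brass hexagonal standoffs, 18 mm over corners, 20 mm long, 25 g, standing in the loading pan at the start. Origin at the centre of its lower end.
- standoff4: One of five alike brass hexagonal standoffs, 18 mm over corners, 20 mm long, 25 g, standing in the loading pan at the start. Origin at the centre of its lower end.
- transformer: Variable transformer, fixed to the bench: grey steel box 150 x 150 x 100 mm with a white round scale plate of radius 66 mm on top, plate top 104 mm above the bench. Origin at the centre of its underside.
- dial_axis (a point): The dial's vertical turning axis at the scale plate's top face (centre of the plate, 104 mm above the bench).
- dial (a joint): Angle of the dial, rad, 0 to 4.6 with stops, grows clockwise seen from above; it stays where it is left. At 0 the pointer points along the direction 2.3 rad counter-clockwise from the transformer's +x; direction = 2.3 - value. Turning takes about 0.05 N m.
- pointer_tip (a point): Point at the thin end of the dial's pointer, 45 mm from the axis, 10 mm above the plate. The dial is a black bar knob: a bar 12 mm thick reaching from 31 mm on the pointer side to 23 mm on the tail side of the axis, from 2 to 32 mm above the plate, with a thin pointer 5 mm wide at the long end (8 to 16 mm above the plate) and a white line on top.
- tab_tip (a point): Point in the middle of the marker tab's inner end, 45 mm from the axis, 10 mm above the plate (3.5 mm above the tab's top). The tab is a dark steel clip 9 mm wide, 21 mm long along the radius (46 to 67 mm from the axis), its top 6.5 mm above the plate. The pointer must point at it. It is stiff and must not be shifted.
- reel: Grey solder reel, 60 mm across, 40 mm high, standing on its flange; origin under its centre. To be left alone.
- flux: Small amber jar with black cap, 44 mm across, 75 mm high; origin under its centre. To be left alone.
- driver: Screwdriver lying on the bench, origin under its middle. To be left alone.
- bin: Empty orange open bin 75 x 110 x 50 mm; origin under its centre. To be left alone.

How it is judged:
By the outcome, as a careful person would: the job done as asked, in the order asked, and still so for the second after the job is handed in, with the robot touching nothing.
It also fails if it takes over 72 s, if anything falls off the work surface, if the arm or the gripper's body presses on something with over 40 N, if the wrist force passes 120 N, or if a joint passes its speed limit or range.

### The arm

A 6-joint arm with a two-finger parallel gripper is mounted at the origin on the work surface. World frame = base frame: x ahead of the robot, y to its left, z up, the work surface at z = 0. Lengths are in m, angles in degrees, forces in N, time in s.
With the tool pointing down it reaches from about 0.4 to 0.825 m from the base axis. Payload 7 kg.
Tool frame: the origin (TCP) lies midway between the tips of the shut fingers; the grasp point (between the pads) lies 19 mm behind it; z points along the fingers, y is the direction in which the jaws open and shut (so a half turn about z gives the same grasp; the last joint's range is limited). The gripper opens to 88 mm and grips with 3 to 60 N. Pads are 19 mm wide; open, the fingers measure 130 mm over their backs; the gripper's body (78 mm by 193 mm) begins 47 mm behind the grasp point.
Start: joints at [-55.457, 20.546, 0.682, 0, -70.136, -16.507], TCP at [0.209, -0.642, 0.19] pointing down, gripper open.
Joint ranges: [-176.03, 176.03], [-82.01, 121.73], [-58.28, 71.71], [-173.87, 95.51], [-174.79, -0.11], [-173.66, 173.66]. Speed limits (degrees/s): [136.94, 136.94, 172.46, 180, 180, 180].

### API

Orientations are given as [roll, pitch, yaw] about the fixed x, y, z axes, in that order (R = Rz(yaw) Ry(pitch) Rx(roll)).
In Python, from plant import r gives the robot as it stands. The module is installed in compiled form; this text tells all that it offers.
- The arm moves only by the tool send_rows, never from a script. Its argument "motion" is a list of rows, each an object with "travel": the shift along the tool's x, y, z in m, a list of three; "spin": the turn about the tool's z in degrees. In form: [{"travel": [tx, ty, tz], "spin": spin}, ...]. A call has 1 to 5 rows; each row shifts and turns the pose as measured when the row begins, along the tool's axes as they then stand; what a row does not reach is not made up. A row lasts 1/12 s, in which the tool goes at most 41.7 mm and 7.16 degrees, less where a joint would pass 70% of its speed; a pose out of reach is approached as far as the arm can. A call is refused whole if a number of a shift passes 0.0417 or a number of a turn 7.16, either way. A call with a gripper value outside its range is refused whole. "gripper" is the gripper command: -1 is shut, 1 is fully open, values between are in proportion, set as the call begins (left out, the last holds). The fingers move at their own pace and stop on an object; "squeeze" is the grip in N (left out, the last holds). Time passes only in rows, so rows that do not move let the fingers close. It gives the time, the measured TCP pose, the force and the opening at its end, in the units of the state.
- r.get_state(): the state, without advancing time (a new reading comes with each control period).
- r.capture(name): name is "scene" or "top" or "wrist"; returns (picture, depth): 480x640x3 uint8, blue, green, red; 480x640 float32, m along the optical axis (not along the pixel's ray), 0 where there is no reading.
- r.get_calibration(name): a dict with "fov_y" (degrees; the focal length in pixels is half the picture's height over the tangent of half this angle, whatever the lens; pixels are square), "cx", "cy" (the principal point, pixels), "origin" and "orientation" of the camera in the world. Camera axes: x right, y down, z forward; pixel columns grow to the right and rows downward; lengths in m; the calibration is good to about 2 mm. A picture is of the moment at which its call begins: read the wrist's pose just before it. get_calibration takes no time and is no camera call; for the wrist camera it gives the pose at the moment of the call.
- r.close_job(): hands the job in, once; it reports no verdict.
Trained networks look in the newest picture that a camera, given by its name, has taken for a name from the list of things; names that differ only in an ending like _2 or _b are one class to them, and where a whole thing is asked for, a point or a joint stands for the part that bears it (a point fixed in the world has none). Each returns a list of dicts, best first, with "conf" (0 to 1); they miss things now and then, are a little off and sometimes report something else, mostly with a low value. They report only what shows in the picture. A call takes as long as a camera call.
- r.boxes_of(camera, target): "at" ([x, y, z] in m, in the coordinates of the camera as it stood for that picture, good to about 4 mm: the middle of the surface that is visible of it).
- r.pinpoint(camera, target): "at" ([x, y, z] in m, in the coordinates of the camera as it stood for that picture, good to about 4 mm: a listed point, or the origin of a listed thing).
The state is a dict: "time_s": time; "joints": joint angles; "qd": joint speeds; "joint_torque": joint torques, N m; "tcp_pos": TCP position; "eef_rot": TCP orientation; "contact_force": force on the tool from outside, world axes, zero at the start; "moment": the same for the moment, N m; "gripper_width": finger opening in m.
Only numpy, scipy, OpenCV 4.12 (cv2) and the standard library are available. Lean on these libraries where they do the work, as an engineer would, in place of code of your own. Each camera call takes 0.05 s, during which the arm holds its last target. There are 200 camera calls.

## Working session

There is one attempt and no reset: what is moved stays moved. The work goes in short steps, Python scripts to look and compute and a tool call to move; the robot and the scene stay as the last step left them, time stands still between calls to the robot, and variables do not carry over. Pictures are saved under pics/ and viewed, about 8 in all and at most 12, crops included, and the job is handed in when it is done.

Besides the shell and the picture viewer there is one more tool, called after "Request:" as name([rows], argument=value, ...), one row to a line, values as JSON. send_rows: Moves the arm, as the interface text tells. Its arguments: {"type":"object","properties":{"motion":{"type":"array"},"gripper":{"type":"number"},"squeeze":{"type":"number"}},"required":["motion"]}

```bash
mkdir -p pics; cat > h.py <<'E'
from plant import r
import numpy as np, cv2
from scipy.spatial.transform import Rotation as R
def T(cam):
    c=r.get_calibration(cam); o=np.array(c["orientation"],float)
    M=o if o.shape==(3,3) else R.from_euler('xyz',o,degrees=True).as_matrix()
    return c,M,np.array(c["origin"])
def pin(cam,n,f="pinpoint"):
    c,M,t=T(cam)
    return [(round(d["conf"],2),np.round(M@np.array(d["at"])+t,4)) for d in getattr(r,f)(cam,n)]
def px(cam,P):
    c,M,t=T(cam); q=M.T@(np.array(P)-t); f=240/np.tan(np.radians(c["fov_y"])/2)
    return c["cx"]+f*q[0]/q[2],c["cy"]+f*q[1]/q[2]
E
python3 - <<'E'
from h import *
print(r.get_state()); 
for n in("scene","top"):
    p,d=r.capture(n); cv2.imwrite(f"pics/{n}0.png",p); print(r.get_calibration(n))
    for k in("feeder","bowl_floor","lever_foot","lever_ball","transformer","dial_axis","pointer_tip","tab_tip","reel","flux","driver","bin"): print(n,k,pin(n,k)[:2])
E
```

```text
{'time_s': 0.0, 'joints': array([-5.54571774e+01,  2.05930994e+01,  6.33521444e-01, -1.93708388e-02,
       -7.01360873e+01, -1.65064073e+01]), 'qd': array([-0.02939968,  0.02600462, -0.03336231, -0.04586931,  0.03144688,
        0.04139874]), 'joint_torque': array([-5.38078948e-04, -5.82715917e+01,  2.93045139e+01,  6.99713096e+00,
        6.86232830e-03, -1.04515620e-04]), 'tcp_pos': array([ 0.20878082, -0.64131793,  0.1888044 ]), 'eef_rot': array([ 1.79903103e+02, -9.72400267e-03, -1.61970174e+02]), 'contact_force': array([-0.1800586 , -0.62028257,  0.0090715 ]), 'moment': array([0.03803172, 0.01980599, 0.01977102]), 'gripper_width': 0.08756162746267232}
{'fov_y': 48.640948029182425, 'cx': 309.5772144586037, 'cy': 244.50123165413981, 'origin': array([0.93228765, 0.4725844 , 0.78203154]), 'orientation': array([-135.97314783,    1.00673376,  143.32077893])}
scene feeder [(0.86, array([ 0.5375,  0.1811, -0.0032]))]
scene bowl_floor [(0.82, array([0.5315, 0.2398, 0.0532])), (0.7, array([0.5167, 0.1557, 0.1191]))]
scene lever_foot [(0.72, array([0.4322, 0.1686, 0.1143])), (0.32, array(
[... 1097 characters left out ...]
op lever_foot [(0.69, array([0.4375, 0.1707, 0.1142])), (0.2, array([ 0.3509, -0.1563,  0.0023]))]
top lever_ball [(0.65, array([0.4352, 0.1728, 0.2215]))]
top transformer [(0.58, array([ 0.5718, -0.1992,  0.0033]))]
top dial_axis [(0.86, array([ 0.5737, -0.2029,  0.1052])), (0.5, array([ 5.712e-01, -2.004e-01,  1.000e-04]))]
top pointer_tip [(0.96, array([ 0.5654, -0.1514,  0.1122])), (0.2, array([ 0.73  , -0.0048,  0.0032]))]
top tab_tip [(0.4, array([ 0.6157, -0.1802,  0.1095]))]
top reel [(0.93, array([ 0.3553, -0.1551,  0.0009])), (0.29, array([0.5339, 0.239 , 0.0508]))]
top flux [(0.75, array([ 0.7308, -0.0081,  0.0034]))]
top driver [(0.87, array([0.3778, 0.0597, 0.0014]))]
top bin []
```

View pics/top0.png

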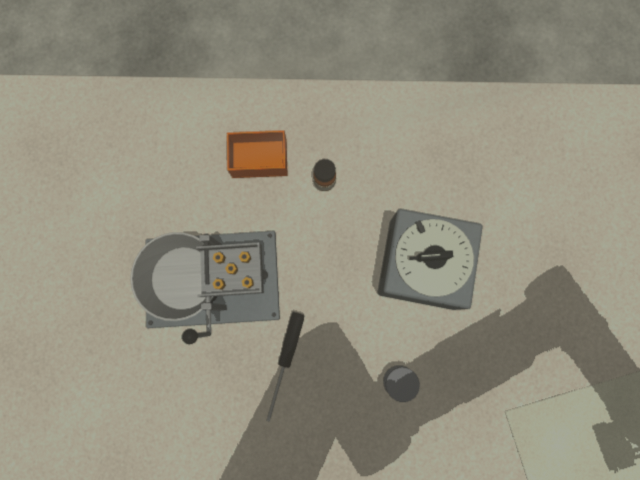

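View pics/scene0.png

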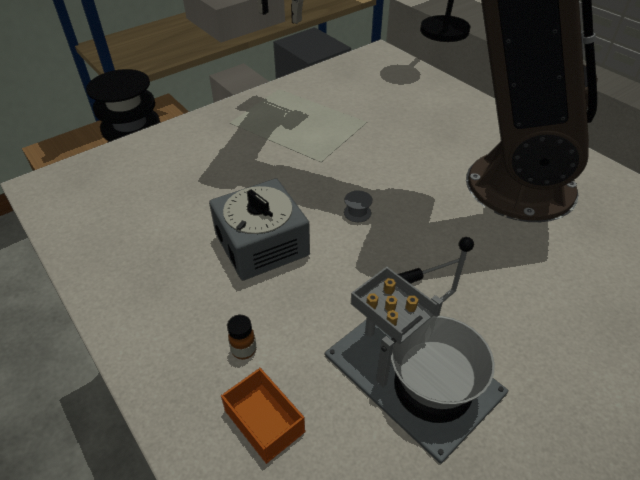

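Top view: pan and bowl at (205,275), lever ball at (190,336), dial at (434,257) with its pointer to the left, tab at (420,227). The networks agree with the picture. The dial has to turn about 70° clockwise. I'll do the lever first, pushing with shut fingers and the jaw axis along the feeder's y.

Request:
send_rows([
  {"travel": [0,0,-0.03],"spin": 7},
  {"travel": [0,0,-0.03],"spin": 7},
  {"travel": [-0.024,0.03,-0.012],"spin": 0},
  {"travel": [-0.024,0.03,-0.012],"spin": 0},
  {"travel": [-0.024,0.03,-0.012],"spin": 0},
], gripper=-1)

```text
time_s: 1.72
tcp_pos: [0.272, -0.5479, 0.283]
eef_rot: [179.5, -0.3, -177.2]
contact_force: [1.4, -0.1, 1.5]
gripper_width: 0.0599
```

Request:
send_rows([
  {"travel": [-0.024,0.032,0],"spin": 0},
  {"travel": [-0.024,0.032,0],"spin": 0},
  {"travel": [-0.024,0.032,0],"spin": 0},
  {"travel": [-0.024,0.032,0],"spin": 0},
  {"travel": [-0.024,0.032,0],"spin": 0},
])

```text
time_s: 2.13
tcp_pos: [0.388, -0.3765, 0.2883]
eef_rot: [179.8, -0.0, -177.4]
contact_force: [1.1, -0.7, 0.6]
gripper_width: 0.0266
```

Request:
send_rows([
  {"travel": [-0.012,0.039,0],"spin": 0},
  {"travel": [-0.012,0.039,0],"spin": 0},
  {"travel": [-0.012,0.039,0],"spin": 0},
  {"travel": [-0.01,0.04,0],"spin": 0},
  {"travel": [0,0.041,0],"spin": 0},
])

```text
time_s: 2.55
tcp_pos: [0.4276, -0.1733, 0.2887]
eef_rot: [179.9, 0.1, -177.3]
contact_force: [2.2, 1.0, 0.7]
gripper_width: 0.0008
```

Request:
send_rows([
  {"travel": [0,0.041,0],"spin": 0},
  {"travel": [0,0.041,0],"spin": 0},
  {"travel": [0,0.041,0],"spin": 0},
  {"travel": [0,0.04,0],"spin": 0},
  {"travel": [0,0.03,0],"spin": 0},
])

```text
time_s: 2.97
tcp_pos: [0.4164, 0.0255, 0.2909]
eef_rot: [179.7, 0.3, -177.3]
contact_force: [1.3, -0.1, -0.5]
gripper_width: 0.0004
```

Request:
send_rows([
  {"travel": [-0.008,0.03,0.01],"spin": 1},
  {"travel": [-0.008,0.03,0.02],"spin": 0},
  {"travel": [-0.005,0.03,0.02],"spin": 0},
  {"travel": [0,0,0.02],"spin": 0},
  {"travel": [0,0,0],"spin": 0},
])

```text
time_s: 3.38
tcp_pos: [0.4348, 0.1283, 0.2231]
eef_rot: [179.4, 0.9, -177.9]
contact_force: [-1.8, -1.0, -1.0]
gripper_width: 0.0006
```

```bash
python3 - <<'E'
from h import *
p,d=r.capture("scene")
s=r.get_state();print(s["tcp_pos"],s["eef_rot"],s["contact_force"],pin("scene","lever_ball")[:1])
print(px("scene",s["tcp_pos"]))
cv2.imwrite("pics/s1.png",cv2.resize(p[150:430,300:600],None,fx=2,fy=2))
E
```

```text
[0.43597605 0.12832858 0.22516069] [ 179.35643399    1.00215183 -177.89580548] [ 0.14985768 -0.02058405  0.6269584 ] [(0.6, array([0.4393, 0.1741, 0.2245]))]
(np.float64(444.4710256967252), np.float64(226.44397017514524))
```

View pics/s1.png

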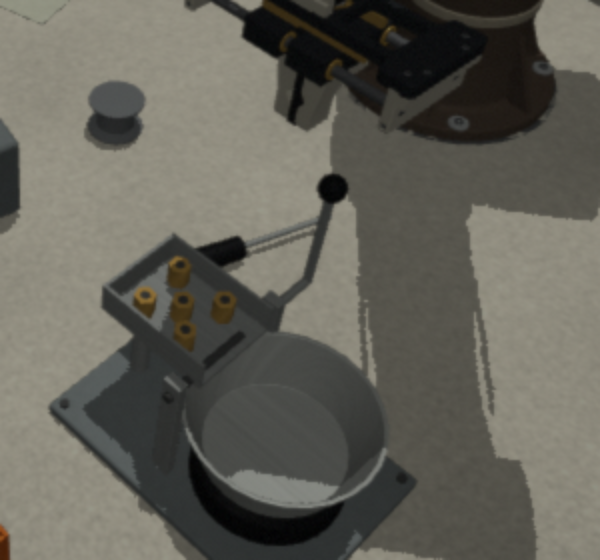

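```bash
python3 - <<'E'
from h import *
print(px("scene",[.4374,.1735,.2235]), px("scene",[.533,.239,.053]),px("scene",[.436,.128,.225]),px("scene",[.436,.128,.245]))
p,d=r.capture("scene")
for uv in[(466,244),(448,205),(452,210),(458,210)]: 
    c,M,t=T("scene");f=240/np.tan(np.radians(c["fov_y"])/2);z=d[uv[1],uv[0]]
    print(uv,z,M@np.array([(uv[0]-c["cx"])/f*z,(uv[1]-c["cy"])/f*z,z])+t)
E
```

```text
(np.float64(466.64511621563554), np.float64(244.80196662798744)) (np.float64(435.2152471928528), np.float64(373.20704671324796)) (np.float64(444.2798191044476), np.float64(226.40729663152237)) (np.float64(446.51861197191465), np.float64(216.63379391704092))
(466, 244) 0.7635259 [0.44238826 0.17516079 0.22967956]
(448, 205) 0.7515251 [0.44626939 0.13319739 0.27716182]
(452, 210) 0.7471468 [0.44767838 0.14254109 0.27511585]
(458, 210) 0.7564947 [0.43476131 0.14351663 0.26862341]
```

```bash
python3 - <<'E'
from h import *
p,d=r.capture("scene"); c,M,t=T("scene");f=240/np.tan(np.radians(c["fov_y"])/2)
v,u=np.mgrid[180:240,420:480]; z=d[180:240,420:480]
P=np.stack([(u-c["cx"])/f*z,(v-c["cy"])/f*z,z],-1)@M.T+t
m=(P[...,2]>.2)&(P[...,1]<.158)
Q=P[m]; 
for lo in np.arange(.2,.3,.01):
    k=Q[(Q[:,2]>=lo)&(Q[:,2]<lo+.01)]
    if len(k):print(round(lo,2),len(k),k.min(0).round(3),k.max(0).round(3))
cv2.imwrite("pics/s2.png",cv2.resize(p[170:250,410:490],None,fx=7,fy=7,interpolation=0))
E
```

```text
0.26 35 [0.424 0.112 0.264] [0.448 0.143 0.27 ]
0.27 154 [0.424 0.111 0.27 ] [0.449 0.144 0.28 ]
0.28 159 [0.424 0.11  0.28 ] [0.448 0.145 0.29 ]
0.29 146 [0.425 0.109 0.29 ] [0.448 0.146 0.3  ]
```

View pics/s2.png

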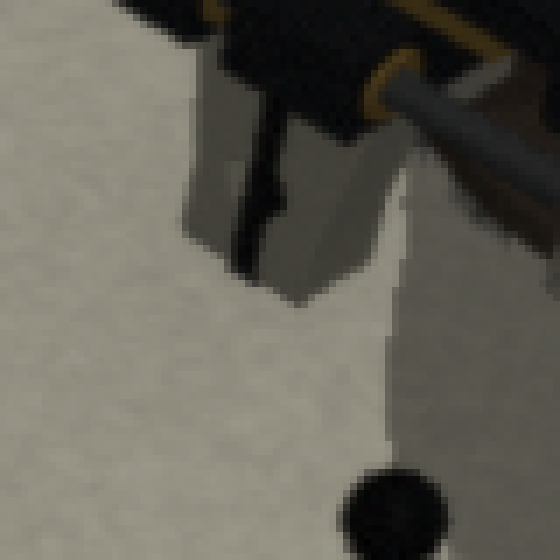

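```bash
python3 - <<'E'
from h import *
for n in("wrist","top"):
    p,d=r.capture(n); cv2.imwrite(f"pics/{n}2.png",p)
    for k in("lever_ball","bowl_floor","lever_foot","bin"): print(n,k,pin(n,k)[:2])
s=r.get_state(); print(s["joints"],s["tcp_pos"],T("wrist")[2])
a=cv2.imread("pics/wrist2.png"); b=cv2.imread("pics/top2.png")[200:400,100:340]
cv2.imwrite("pics/m2.png",np.hstack([cv2.resize(a,(400,300)),cv2.resize(b,(360,300))]))
E
```

```text
wrist lever_ball [(0.74, array([0.4391, 0.1726, 0.2216]))]
wrist bowl_floor [(0.84, array([0.5323, 0.2489, 0.0551]))]
wrist lever_foot [(0.65, array([0.4325, 0.1751, 0.1208]))]
wrist bin [(0.5, array([ 7.765e-01,  1.156e-01, -2.000e-04]))]
top lever_ball []
top bowl_floor [(0.91, array([0.5302, 0.2408, 0.0539])), (0.62, array([ 0.3775,  0.0608, -0.0015]))]
top lever_foot []
top bin [(0.72, array([0.7792, 0.1225, 0.0015])), (0.49, array([ 0.5346,  0.188 , -0.0012]))]
[  41.37143296   -3.18610243  -23.19400266    0.16807125  -68.61318702
 -129.43959414] [0.43696722 0.12775943 0.22665885] [0.34917735 0.12220933 0.41956781]
```

View pics/m2.png

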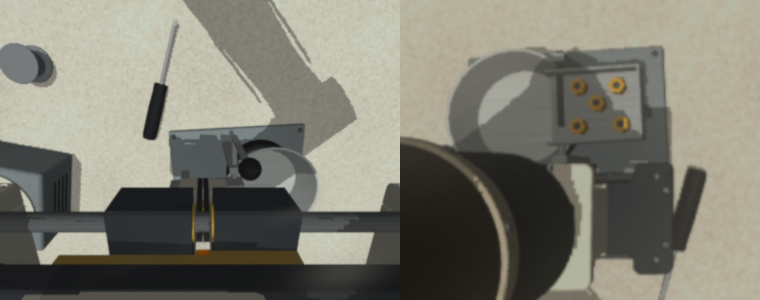

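The picture shows the shut fingers ending near z 0.265, although the TCP reads 0.225. I'll probe gently at this height.

Request:
send_rows([
  {"travel": [0,0.008,0],"spin": 0},
  {"travel": [0,0.008,0],"spin": 0},
  {"travel": [0,0.006,0],"spin": 0},
  {"travel": [0,0.006,0],"spin": 0},
  {"travel": [0,0,0],"spin": 0},
])

```text
time_s: 4.5
tcp_pos: [0.436, 0.1588, 0.2271]
eef_rot: [179.2, 1.2, -178.1]
contact_force: [0.5, 0.8, 0.4]
gripper_width: 0.0004
```

```bash
python3 - <<'E'
from h import *
p,d=r.capture("scene"); s=r.get_state();print(s["tcp_pos"],s["contact_force"],pin("scene","lever_ball")[:1])
cv2.imwrite("pics/s3.png",cv2.resize(p[170:270,410:510],None,fx=5,fy=5))
E
```

```text
[0.43591369 0.15846705 0.22706697] [-0.00364219 -0.64062204 -0.19695554] []
```

View pics/s3.png

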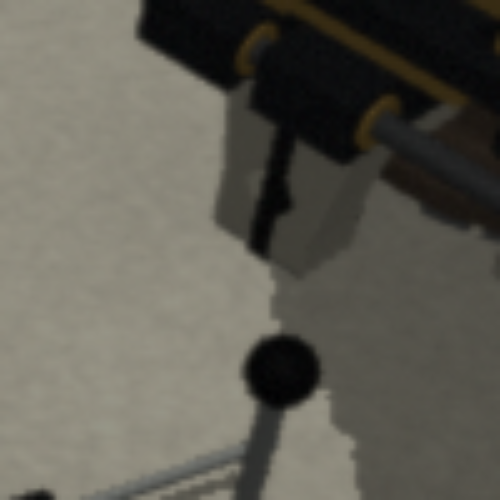

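No contact, and the tip sits above the ball, so the real fingertips are about 39 mm higher than the reported TCP. I'll back off and go 45 mm lower.

Request:
send_rows([
  {"travel": [0,-0.03,0],"spin": 0},
  {"travel": [0,0,0.022],"spin": 0},
  {"travel": [0,0,0.022],"spin": 0},
  {"travel": [0,0.008,0],"spin": 0},
  {"travel": [0,0,0],"spin": 0},
])

```text
time_s: 5.02
tcp_pos: [0.4384, 0.1362, 0.1829]
eef_rot: [179.2, 1.3, -178.0]
contact_force: [0.9, -0.1, 0.8]
gripper_width: 0.0006
```

Request:
send_rows([
  {"travel": [0,0.01,0],"spin": 0},
  {"travel": [0,0.01,0],"spin": 0},
  {"travel": [0,0,0],"spin": 0},
])

```text
time_s: 5.27
tcp_pos: [0.4378, 0.1578, 0.185]
eef_rot: [179.3, 1.3, -178.0]
contact_force: [0.1, -0.3, -0.2]
gripper_width: 0.0004
```

```bash
python3 - <<'E'
from h import *
p,d=r.capture("scene"); s=r.get_state();print(s["tcp_pos"],s["contact_force"],pin("scene","lever_ball")[:1])
cv2.imwrite("pics/s4.png",cv2.resize(p[170:350,350:530],None,fx=3,fy=3))
E
```

```text
[0.43779177 0.1573947  0.18504307] [ 0.48954605 -1.4916122   0.68971228] [(0.71, array([0.4377, 0.1825, 0.2224]))]
```

View pics/s4.png

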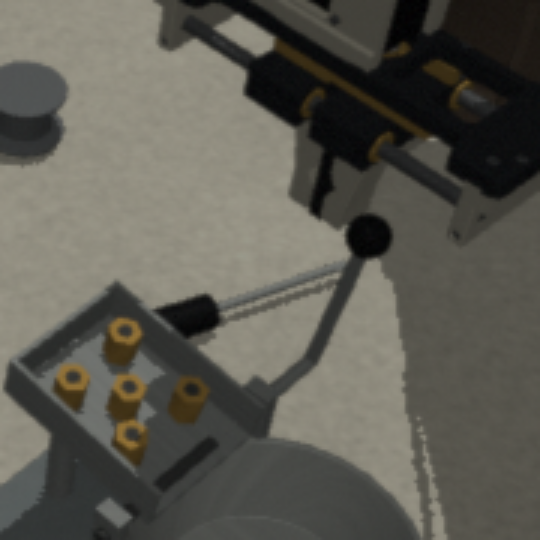

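The finger is behind the ball, at about (345,225) in the crop, and the ball has moved forward about 10 mm. I'll follow the arc.

Request:
send_rows([
  {"travel": [0,0.012,0.005],"spin": 0},
  {"travel": [0,0.012,0.005],"spin": 0},
  {"travel": [0,0.012,0.006],"spin": 0},
  {"travel": [0,0.01,0.006],"spin": 0},
  {"travel": [0,0.01,0.006],"spin": 0},
])

```text
time_s: 5.78
tcp_pos: [0.437, 0.2166, 0.1589]
eef_rot: [179.1, 1.5, -178.0]
contact_force: [-0.4, -3.4, -1.7]
gripper_width: 0.0002
```

```bash
python3 - <<'E'
from h import *
p,d=r.capture("scene"); s=r.get_state();print(s["tcp_pos"],s["contact_force"],pin("scene","lever_ball")[:1])
E
```

```text
[0.43684014 0.21780337 0.157539  ] [-0.23722882  0.56200018 -0.07488522] [(0.72, array([0.4286, 0.2407, 0.1952]))]
```

Request:
send_rows([
  {"travel": [0,0.006,0.007],"spin": 0},
  {"travel": [0,0.006,0.007],"spin": 0},
  {"travel": [0,0.005,0.007],"spin": 0},
  {"travel": [0,0.005,0.008],"spin": 0},
  {"travel": [0,0.004,0.007],"spin": 0},
])

```text
time_s: 6.3
tcp_pos: [0.4371, 0.246, 0.1203]
eef_rot: [179.1, 1.5, -177.9]
contact_force: [-1.5, -2.0, -0.0]
gripper_width: 0.0004
```

```bash
python3 - <<'E'
from h import *
p,d=r.capture("scene"); s=r.get_state();print(s["tcp_pos"],s["contact_force"],pin("scene","lever_ball")[:1],[pin("scene",f"standoff{i}")[:5] for i in range(1)])
cv2.imwrite("pics/s5.png",cv2.resize(p[170:470,310:530],None,fx=2,fy=2))
E
```

```text
[0.4366098  0.24601084 0.11884931] [-0.33589364  0.41241111 -1.147059  ] [(0.76, array([0.4288, 0.2667, 0.1535]))] [[(0.72, array([0.5354, 0.2254, 0.0656])), (0.66, array([0.5089, 0.239 , 0.0649])), (0.65, array([0.5531, 0.2218, 0.0529])), (0.59, array([0.5537, 0.2302, 0.0667])), (0.45, array([0.5116, 0.2187, 0.0583]))]]
```

View pics/s5.png

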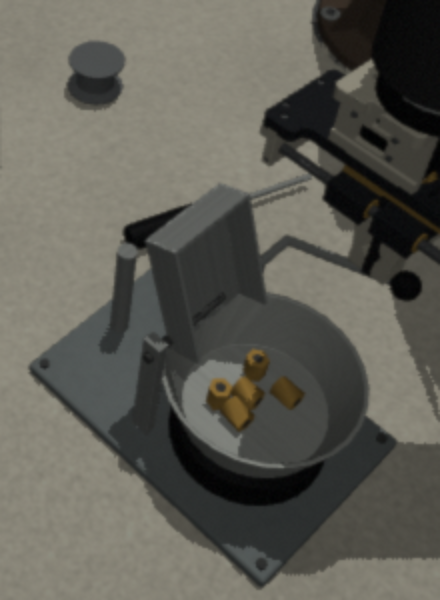

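The pan is tipped and all five standoffs lie in the bowl, around (250,388) in the crop. I'll bring the lever back under control along the same arc.

Request:
send_rows([
  {"travel": [0,-0.007,-0.009],"spin": 0},
  {"travel": [0,-0.008,-0.009],"spin": 0},
  {"travel": [0,-0.008,-0.009],"spin": 0},
  {"travel": [0,-0.009,-0.009],"spin": 0},
  {"travel": [0,-0.012,-0.008],"spin": 0},
])

```text
time_s: 6.87
tcp_pos: [0.4378, 0.1973, 0.1681]
eef_rot: [179.3, 1.5, -177.8]
contact_force: [0.8, -1.4, 0.5]
gripper_width: 0.0002
```

Request:
send_rows([
  {"travel": [0,-0.012,-0.006],"spin": 0},
  {"travel": [0,-0.014,-0.005],"spin": 0},
  {"travel": [0,-0.014,-0.004],"spin": 0},
  {"travel": [0,-0.014,-0.003],"spin": 0},
  {"travel": [0,-0.02,0],"spin": 0},
])

```text
time_s: 7.28
tcp_pos: [0.4419, 0.1173, 0.1931]
eef_rot: [178.8, 2.0, -177.8]
contact_force: [1.9, 0.4, 0.5]
gripper_width: 0.0001
```

Request:
send_rows([
  {"travel": [0,-0.01,-0.04],"spin": 0},
  {"travel": [0,-0.02,-0.035],"spin": 0},
  {"travel": [-0.01,-0.038,0],"spin": 0},
  {"travel": [-0.014,-0.039,0],"spin": 0},
  {"travel": [-0.014,-0.039,0],"spin": 0},
])

```text
time_s: 7.7
tcp_pos: [0.48, -0.0352, 0.2747]
eef_rot: [178.6, 2.7, -177.5]
contact_force: [1.9, 0.6, 0.3]
gripper_width: 0.0006
```

```bash
python3 - <<'E'
from h import *
p,d=r.capture("top"); 
for k in("dial_axis","pointer_tip","tab_tip","lever_ball"): print(k,pin("top",k)[:1])
p,d=r.capture("scene"); print(r.get_state()["tcp_pos"])
for k in("dial_axis","pointer_tip","tab_tip","lever_ball"): print(k,pin("scene",k)[:1])
cv2.imwrite("pics/s6.png",p)
E
```

```text
dial_axis []
pointer_tip []
tab_tip []
lever_ball []
[ 0.4791401  -0.03313161  0.27222544]
dial_axis [(0.92, array([ 0.5684, -0.197 ,  0.1055]))]
pointer_tip [(0.95, array([ 0.5676, -0.1554,  0.117 ]))]
tab_tip [(0.48, array([ 0.6136, -0.1837,  0.1162]))]
lever_ball [(0.62, array([0.4353, 0.1708, 0.2204]))]
```

View pics/s6.png

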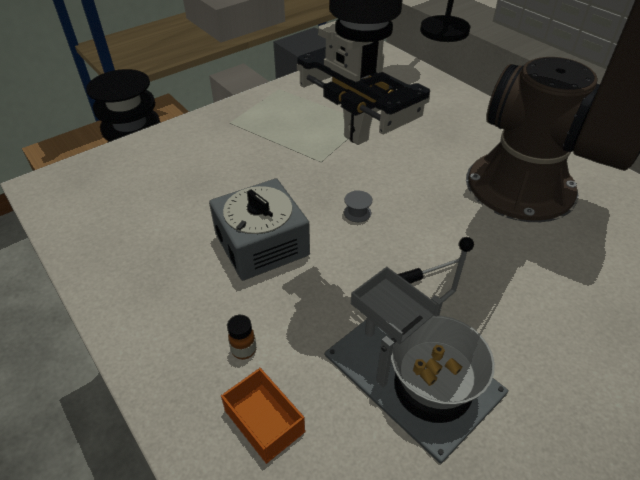

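Pan is back level, all five pieces are in the bowl at about (437,365), and the ball is upright at (466,244). Now the dial.

Request:
send_rows([
  {"travel": [-0.017,-0.034,0],"spin": 0},
  {"travel": [-0.017,-0.034,0],"spin": 0},
  {"travel": [-0.017,-0.034,0],"spin": 0},
  {"travel": [-0.017,-0.034,0],"spin": -3},
  {"travel": [-0.017,-0.034,0],"spin": -7},
], gripper=-0.2)

```text
time_s: 8.62
tcp_pos: [0.5774, -0.1894, 0.2749]
eef_rot: [179.0, 3.0, -166.1]
contact_force: [1.2, 1.3, 1.2]
gripper_width: 0.0281
```

Request:
send_rows([
  {"travel": [0,0,0],"spin": -7},
  {"travel": [0,0,0],"spin": -7},
  {"travel": [0,0,0],"spin": -7},
  {"travel": [0,0,0],"spin": -7},
  {"travel": [0,0,0],"spin": -7},
])

```text
time_s: 9.03
tcp_pos: [0.5819, -0.191, 0.2698]
eef_rot: [-179.3, 2.6, -130.0]
contact_force: [-0.6, -0.2, 0.2]
gripper_width: 0.0348
```

Request:
send_rows([
  {"travel": [0,0,0],"spin": -7},
  {"travel": [0,0,0],"spin": -7},
  {"travel": [0,0,0],"spin": -7},
  {"travel": [0,0,0],"spin": -7},
  {"travel": [0,0,0],"spin": -7},
])

```text
time_s: 9.45
tcp_pos: [0.5833, -0.1842, 0.2688]
eef_rot: [-178.1, 1.8, -94.2]
contact_force: [0.2, 0.2, 0.3]
gripper_width: 0.0354
```

```bash
cat >> h.py <<'E'
def tip():
    s=r.get_state(); M=R.from_euler('xyz',s["eef_rot"],degrees=True).as_matrix()
    return s["tcp_pos"]-.038*M[:,2],M
E
python3 - <<'E'
from h import *
t,M=tip(); print("tip",t,"z",M[:,2],r.get_state()["eef_rot"],r.get_state()["joints"])
for n in("wrist","scene","top"):
    p,d=r.capture(n); cv2.imwrite(f"pics/{n}7.png",p)
    for k in("dial_axis","pointer_tip","tab_tip"): print(n,k,pin(n,k)[:1])
# refine angles from top0 edges
p=cv2.imread("pics/top0.png")
c=px("top",[.5724,-.2,.104]); print(c)
a=cv2.resize(p[205:310,375:490],None,fx=4,fy=4,interpolation=cv2.INTER_CUBIC)
w=cv2.imread("pics/wrist7.png"); cv2.imwrite("pics/m7.png",np.hstack([cv2.resize(a,(360,330)),cv2.resize(w,(440,330))]))
E
```

```text
tip [ 0.58193001 -0.18529712  0.30677947] z [ 0.03604651  0.02837956 -0.99894707] [-178.05862799    1.77387142  -94.18961513] [ -0.4304848   11.34202024  -1.10024119  -1.69568091 -75.50949824
  -3.39421626]
wrist dial_axis [(0.81, array([ 0.5759, -0.1973,  0.1049]))]
wrist pointer_tip [(0.57, array([ 0.5653, -0.1514,  0.1119]))]
wrist tab_tip [(0.78, array([ 0.6115, -0.182 ,  0.1164]))]
scene dial_axis [(0.94, array([ 0.5718, -0.1984,  0.1077]))]
scene pointer_tip [(0.87, array([ 0.5663, -0.1557,  0.1165]))]
scene tab_tip [(0.58, array([ 0.6097, -0.1815,  0.1146]))]
top dial_axis [(0.81, array([ 0.5707, -0.202 ,  0.1024]))]
top pointer_tip []
top tab_tip []
(np.float64(434.93943998514305), np.float64(256.51264999266175))
```

View pics/m7.png

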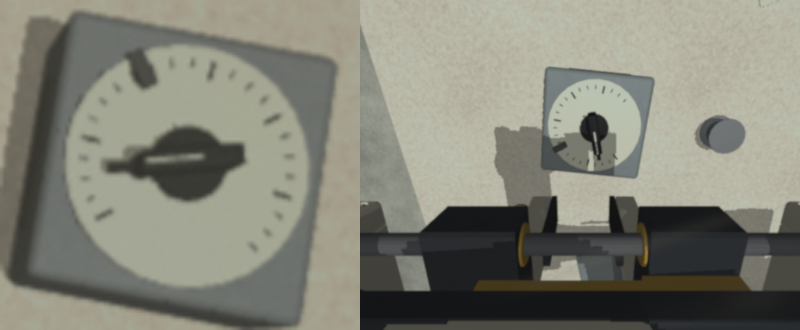

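Both views agree: pointer toward +y (left in the top crop), tab about 72° further clockwise. I'll centre over the axis, align the jaws and descend part way.

Request:
send_rows([
  {"travel": [0.021,0.015,0],"spin": -5.5},
  {"travel": [0,0,0.03],"spin": -5.5},
  {"travel": [0,0,0.035],"spin": 0},
  {"travel": [0,0,0.03],"spin": 0},
  {"travel": [0,0,0],"spin": 0},
])

```text
time_s: 10.47
tcp_pos: [0.5712, -0.2046, 0.1731]
eef_rot: [-177.3, 1.3, -83.4]
contact_force: [-0.9, -0.2, -1.1]
gripper_width: 0.0355
```

```bash
python3 - <<'E'
from h import *
def go():
    t,M=tip(); k=(t[2]-.117)/-M[2,2]; e=t+k*M[:,2]
    print("tip",t,"rot",r.get_state()["eef_rot"],"down",k,"fix in tool xy",M.T@(np.array([.5725,-.1995,e[2]])-e))
go()
E
```

```text
tip [ 0.56955819 -0.20559621  0.21103534] rot [-177.32419903    1.25035073  -83.37187962] down 0.09416039790538673 fix in tool xy [-3.66259818e-03  7.72933622e-04  4.39044094e-05]
```

Request:
send_rows([
  {"travel": [-0.0037,0.001,0.025],"spin": 0},
  {"travel": [0,0,0.025],"spin": 0},
  {"travel": [0,0,0.022],"spin": 0},
  {"travel": [0,0,0.01],"spin": 0},
  {"travel": [0,0,0],"spin": 0},
])

```text
time_s: 10.88
tcp_pos: [0.5766, -0.2005, 0.0947]
eef_rot: [-177.1, 1.1, -83.5]
contact_force: [0.5, -0.3, 0.2]
gripper_width: 0.0351
```

```bash
python3 - <<'E'
from h import *
t,M=tip(); s=r.get_state();print("tip",t,s["eef_rot"],s["contact_force"],M.T@(np.array([.5725,-.1995,t[2]])-t))
p,d=r.capture("scene"); cv2.imwrite("pics/s8.png",cv2.resize(p[130:290,180:340],None,fx=4,fy=4))
E
```

```text
tip [ 0.57475802 -0.20144439  0.13267097] [-177.09042387    1.05586843  -83.47748721] [ 0.51798921 -0.31947395  0.22513994] [-2.18792897e-03  2.02197271e-03 -6.23909287e-05]
```

View pics/s8.png

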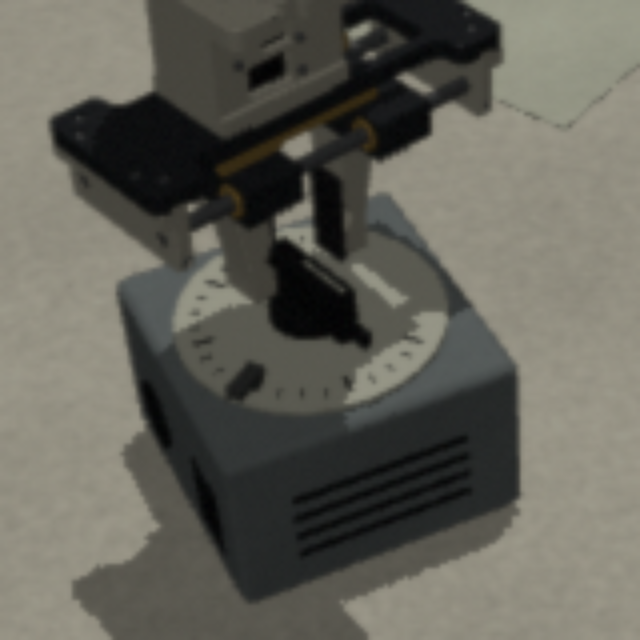

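The fingers straddle the bar of the knob, with the tab clear at (245,380). I'll go down the last bit and close softly.

Request:
send_rows([
  {"travel": [-0.003,0.002,0.01],"spin": 0},
  {"travel": [0,0,0.006],"spin": 0},
  {"travel": [0,0,0],"spin": 0},
])

```text
time_s: 11.18
tcp_pos: [0.5785, -0.1979, 0.0833]
eef_rot: [-176.7, 0.9, -83.4]
contact_force: [0.9, 0.1, -0.2]
gripper_width: 0.0354
```

Request:
send_rows([
  {"travel": [0,0,0],"spin": 0},
  {"travel": [0,0,0],"spin": 0},
  {"travel": [0,0,0],"spin": 0},
  {"travel": [0,0,0],"spin": 0},
  {"travel": [0,0,0],"spin": 0},
], gripper=-1, squeeze=12)

```text
time_s: 11.6
tcp_pos: [0.5745, -0.1985, 0.0847]
eef_rot: [-177.0, 0.9, -83.5]
contact_force: [3.8, 1.0, -2.5]
gripper_width: 0.0124
```

```bash
python3 - <<'E'
from h import *
t,M=tip(); s=r.get_state();print("tip",t,s["eef_rot"],s["contact_force"],s["moment"],s["gripper_width"],M.T@(np.array([.5725,-.1995,t[2]])-t))
E
```

```text
tip [ 0.57259313 -0.19936719  0.1226398 ] [-177.03364115    0.93803431  -83.4743493 ] [ 3.81031322  1.01136078 -2.48166526] [ 0.08804669 -0.79774161 -0.03557752] 0.012446648603742486 [ 1.21344579e-04  1.07374077e-04 -7.55349203e-06]
```

Request:
send_rows([
  {"travel": [0,0,0],"spin": 6},
  {"travel": [0,0,0],"spin": 6},
  {"travel": [0,0,0],"spin": 6},
  {"travel": [0,0,0],"spin": 6},
  {"travel": [0,0,0],"spin": 6},
])

```text
time_s: 12.02
tcp_pos: [0.5743, -0.1984, 0.0847]
eef_rot: [-177.9, 2.4, -114.5]
contact_force: [0.4, 0.4, -1.1]
gripper_width: 0.0117
```

```bash
python3 - <<'E'
from h import *
t,M=tip(); s=r.get_state();print("tip",t,s["eef_rot"],s["contact_force"],s["moment"],s["gripper_width"],M.T@(np.array([.5725,-.1995,t[2]])-t))
E
```

```text
tip [ 0.5724111  -0.19929407  0.12262544] [-177.94078615    2.36261459 -114.53759928] [ 0.44281627  0.38237717 -1.07718027] [-0.04955976  0.42382015  0.13169522] 0.01172207503967737 [ 1.50283437e-04 -1.66509681e-04 -2.17573449e-07]
```

Request:
send_rows([
  {"travel": [0,0,0],"spin": 6},
  {"travel": [0,0,0],"spin": 6},
  {"travel": [0,0,0],"spin": 6},
  {"travel": [0,0,0],"spin": 6},
  {"travel": [0,0,0],"spin": 6},
])

```text
time_s: 12.43
tcp_pos: [0.5742, -0.1982, 0.0847]
eef_rot: [-179.5, 3.1, -146.1]
contact_force: [0.2, 0.4, -2.0]
gripper_width: 0.0118
```

Request:
send_rows([
  {"travel": [0,0,0],"spin": 6},
  {"travel": [0,0,0],"spin": 3},
  {"travel": [0,0,0],"spin": 0},
])

```text
time_s: 12.68
tcp_pos: [0.5741, -0.1981, 0.0847]
eef_rot: [179.9, 3.1, -155.9]
contact_force: [-0.1, 0.3, -1.8]
gripper_width: 0.012
```

```bash
python3 - <<'E'
from h import *
t,M=tip(); s=r.get_state();print("tip",t,s["eef_rot"],s["contact_force"],s["gripper_width"],M.T@(np.array([.5725,-.1995,t[2]])-t))
for n in("scene","wrist"):
  p,d=r.capture(n); cv2.imwrite(f"pics/{n}9.png",p)
  for k in("dial_axis","pointer_tip","tab_tip"): print(n,k,pin(n,k)[:1])
E
```

```text
tip [ 0.57223367 -0.19899392  0.12267413] [ 179.94288477    3.13101106 -155.94070147] [-0.11221306  0.32579085 -1.79339259] 0.012036985989470152 [-3.68120308e-05 -5.70693853e-04  1.44475704e-06]
scene dial_axis [(0.76, array([ 0.5716, -0.2006,  0.105 ]))]
scene pointer_tip [(0.86, array([ 0.6141, -0.184 ,  0.1159]))]
scene tab_tip [(0.45, array([ 0.6076, -0.183 ,  0.1176]))]
wrist dial_axis [(0.77, array([ 0.5723, -0.1957,  0.1028]))]
wrist pointer_tip [(0.95, array([ 0.6104, -0.1801,  0.1119]))]
wrist tab_tip [(0.51, array([ 0.6119, -0.1813,  0.1144]))]
```

The dial is now about at the tab. I'll release, lift and look.

Request:
send_rows([
  {"travel": [0,0,0],"spin": 0},
  {"travel": [0,0,0],"spin": 0},
  {"travel": [0,0,0],"spin": 0},
  {"travel": [0,0,0],"spin": 0},
], gripper=-0.2)

```text
time_s: 13.42
tcp_pos: [0.5753, -0.1983, 0.0858]
eef_rot: [-180.0, 3.2, -155.6]
contact_force: [-0.8, -0.3, 0.2]
gripper_width: 0.0316
```

Request:
send_rows([
  {"travel": [0,0,-0.02],"spin": 0},
  {"travel": [0,0,-0.03],"spin": 0},
  {"travel": [0,0,-0.035],"spin": 0},
  {"travel": [0,0,-0.035],"spin": 0},
  {"travel": [0,0,-0.03],"spin": 0},
])

```text
time_s: 13.83
tcp_pos: [0.5629, -0.201, 0.2329]
eef_rot: [179.6, 2.5, -155.7]
contact_force: [0.3, -0.0, 0.6]
gripper_width: 0.0348
```

Request:
send_rows([
  {"travel": [0.03,-0.02,0],"spin": 0},
  {"travel": [0.03,-0.025,0],"spin": 0},
  {"travel": [0.03,-0.025,0],"spin": 0},
  {"travel": [0.03,-0.025,0],"spin": 0},
  {"travel": [0,0,0],"spin": 0},
])

```text
time_s: 14.25
tcp_pos: [0.4968, -0.3416, 0.2393]
eef_rot: [-179.6, 3.4, -155.2]
contact_force: [1.0, 1.1, 1.0]
gripper_width: 0.035
```

```bash
python3 - <<'E'
from h import *
print(r.get_state()["tcp_pos"])
A=[]
for n in("scene","wrist","top"):
  p,d=r.capture(n); cv2.imwrite(f"pics/{n}10.png",p)
  for k in("dial_axis","pointer_tip","tab_tip","reel","lever_ball"): print(n,k,pin(n,k)[:1])
  x,y=map(int,px(n,[.5724,-.1995,.104])); print(n,x,y)
  if n!="wrist": A.append(cv2.resize(p[max(y-50,0):y+50,max(x-50,0):x+50],(400,400),interpolation=cv2.INTER_CUBIC))
cv2.imwrite("pics/m10.png",np.hstack(A))
E
```

```text
[ 0.4968405  -0.34164593  0.23925213]
scene dial_axis [(0.7, array([ 0.567 , -0.203 ,  0.1063]))]
scene pointer_tip [(0.9, array([ 0.6141, -0.1833,  0.1147]))]
scene tab_tip [(0.55, array([ 0.6084, -0.1809,  0.119 ]))]
scene reel [(0.96, array([ 3.565e-01, -1.506e-01,  2.000e-04]))]
scene lever_ball [(0.94, array([0.436 , 0.172 , 0.2233]))]
scene 256 208
wrist dial_axis []
wrist pointer_tip []
wrist tab_tip []
wrist reel [(0.83, array([ 0.3559, -0.1551,  0.0037]))]
wrist lever_ball []
wrist 415 321
top dial_axis [(0.64, array([ 0.5706, -0.2034,  0.1038]))]
top pointer_tip [(0.82, array([ 0.6129, -0.1775,  0.1108]))]
top tab_tip [(0.64, array([ 0.6148, -0.1792,  0.109 ]))]
top reel [(0.95, array([ 0.3554, -0.1568,  0.0009]))]
top lever_ball [(0.9, array([0.4354, 0.1706, 0.2251]))]
top 434 256
```

View pics/m10.png

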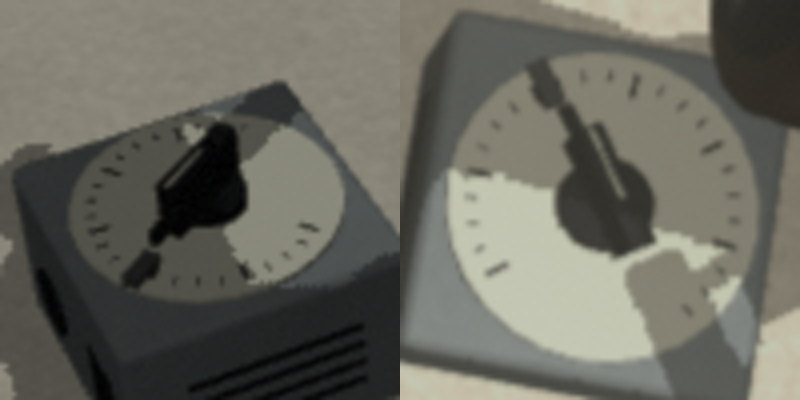

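Both views show the pointer aimed at the tab (top crop: tip at (567,112), tab at (545,85)). I'll measure the remaining angle by sampling dark arcs around the axis.

```bash
python3 - <<'E'
from h import *
ang=np.radians(np.arange(-5,56,.25))
def prof(n,img,ax,rr,h):
    g=cv2.cvtColor(img,cv2.COLOR_BGR2GRAY).astype(np.float32); out=[]
    for q in rr:
        P=[px(n,[ax[0]+q*np.cos(a),ax[1]+q*np.sin(a),.104+h]) for a in ang]
        P=np.array(P,np.float32); v=cv2.remap(g,P[:,0][None],P[:,1][None],cv2.INTER_LINEAR)[0]
        b=np.median(v); m=v<(b+v.min())/2
        i=v.argmin(); lo=hi=i
        while lo>0 and m[lo-1]: lo-=1
        while hi<len(v)-1 and m[hi+1]: hi+=1
        out.append((round(np.degrees((ang[lo]+ang[hi])/2),1),round(np.degrees(ang[hi]-ang[lo])*np.pi/180*q*1000,1)))
    return out
for n in("scene","top"):
  img=cv2.imread(f"pics/{n}10.png"); g=cv2.cvtColor(img,cv2.COLOR_BGR2GRAY)
  for ax in((.5724,-.1995),(.5704,-.2015),(.5744,-.1995),(.5724,-.2025)):
    print(n,ax,"ptr",prof(n,img,ax,[.035,.038,.041,.043],.014),"tab",prof(n,img,ax,[.05,.054,.058,.062],.0065))
p0=cv2.imread("pics/top0.png");print("tab before",prof("top",p0,(.5724,-.1995),[.05,.054,.058,.062],.0065))
p0=cv2.imread("pics/scene0.png");print("tab before",prof("scene",p0,(.5724,-.1995),[.05,.054,.058,.062],.0065))
E
```

```text
scene (0.5724, -0.1995) ptr [(np.float64(33.9), np.float64(15.1)), (np.float64(33.2), np.float64(15.6)), (np.float64(28.1), np.float64(9.1)), (np.float64(28.4), np.float64(8.1))] tab [(np.float64(28.1), np.float64(10.7)), (np.float64(29.0), np.float64(11.8)), (np.float64(29.4), np.float64(12.4)), (np.float64(29.0), np.float64(13.0))]Traceback (most recent call last):
  File "<stdin>", line 17, in <module>
  File "<stdin>", line 6, in prof
  File "h.py", line 12, in px
    c,M,t=T(cam); q=M.T@(np.array(P)-t); f=240/np.tan(np.radians(c["fov_y"])/2)
          ~^^^^^
  File "h.py", line 5, in T
    c=r.get_calibration(cam); o=np.array(c["orientation"],float)
ValueError: time passes only in moves, steps and waits
```

```bash
sed -i 's/^def T(cam):/import functools\n@functools.lru_cache(None)\ndef Tc(cam): return T(cam)\ndef T(cam):/; /^def px/,/return/s/T(cam)/Tc(cam)/' h.py
cat > a.py <<'E'
from h import *
ang=np.radians(np.arange(-5,56,.25))
def prof(n,img,ax,rr,h):
    g=cv2.cvtColor(img,cv2.COLOR_BGR2GRAY).astype(np.float32); out=[]
    for q in rr:
        P=[px(n,[ax[0]+q*np.cos(a),ax[1]+q*np.sin(a),.104+h]) for a in ang]
        P=np.array(P,np.float32); v=cv2.remap(g,P[:,0][None],P[:,1][None],cv2.INTER_LINEAR)[0]
        m=v<(np.median(v)+v.min())/2
        lo=hi=v.argmin()
        while lo>0 and m[lo-1]: lo-=1
        while hi<len(v)-1 and m[hi+1]: hi+=1
        out.append((float(round(np.degrees((ang[lo]+ang[hi])/2),1)),float(round((ang[hi]-ang[lo])*q*1000,1))))
    return out
E
python3 - <<'E'
from a import *
tr=[.05,.054,.058,.062]
for n in("scene","top"):
  img=cv2.imread(f"pics/{n}10.png")
  for ax in((.5724,-.1995),(.5704,-.2015),(.5744,-.1995),(.5724,-.2025)):
    print(n,ax,"ptr",prof(n,img,ax,[.035,.038,.041,.043],.014),"tab",prof(n,img,ax,tr,.0065))
  print("tab before",prof(n,cv2.imread(f"pics/{n}0.png"),(.5724,-.1995),tr,.0065))
E
```

```text
scene (0.5724, -0.1995) ptr [(33.9, 15.1), (33.2, 15.6), (28.1, 9.1), (28.4, 8.1)] tab [(28.1, 10.7), (29.0, 11.8), (29.4, 12.4), (29.0, 13.0)]
scene (0.5704, -0.2015) ptr [(36.0, 14.7), (34.8, 15.6), (34.0, 15.7), (29.5, 9.8)] tab [(28.1, 9.4), (29.4, 11.1), (29.9, 12.4), (30.1, 12.7)]
scene (0.5744, -0.1995) ptr [(35.5, 15.0), (34.4, 15.4), (29.8, 8.2), (30.4, 7.3)] tab [(29.8, 10.9), (30.4, 12.5), (30.4, 12.9), (28.9, 11.6)]
scene (0.5724, -0.2025) ptr [(38.6, 14.5), (37.6, 15.4), (36.6, 15.9), (31.9, 8.8)] tab [(30.5, 10.0), (31.5, 11.3), (31.9, 12.4), (31.8, 13.5)]
tab before [(28.2, 10.5), (29.1, 11.5), (29.5, 12.1), (29.0, 13.0)]
top (0.5724, -0.1995) ptr [(27.0, 7.0), (26.9, 7.1), (26.8, 7.2), (27.1, 6.9)] tab [(28.0, 11.3), (27.9, 12.0), (27.5, 10.6), (27.0, 9.7)]
top (0.5704, -0.2015) ptr [(28.0, 7.3), (28.2, 7.0), (28.1, 7.0), (27.9, 6.9)] tab [(28.8, 10.0), (29.1, 11.5), (28.8, 12.1), (27.9, 9.5)]
top (0.5744, -0.1995) ptr [(28.4, 7.2), (28.1, 7.1), (28.4, 7.0), (29.5, 7.1)] tab [(29.4, 11.6), (28.9, 12.0), (28.0, 9.6), (27.8, 9.2)]
top (0.5724, -0.2025) ptr [(31.1, 7.2), (30.9, 7.1), (30.5, 7.2), (30.4, 6.9)] tab [(30.9, 10.7), (30.9, 12.0), (30.6, 11.9), (29.5, 9.7)]
tab before [(28.1, 11.1), (27.9, 12.0), (27.9, 10.9), (27.1, 9.5)]
```

The pointer is within about 1° of the tab in both cameras (tolerance about ±5.7°), and the tab has not moved. Handing in.

```bash
python3 - <<'E'
from h import *
p,d=r.capture("scene")
for k in("standoff0","reel","flux","driver","bin","pan"):
    print(k,[(c,list(map(float,x))) for c,x in pin("scene",k,"pinpoint" if k!="pan" else "boxes_of")[:5]])
print(r.get_state()["contact_force"]); r.close_job()
E
```

```text
standoff0 [(0.73, [0.5099, 0.2382, 0.0663]), (0.71, [0.5345, 0.2182, 0.064]), (0.66, [0.5514, 0.2213, 0.0561]), (0.53, [0.6102, -0.1815, 0.1149]), (0.5, [0.5138, 0.223, 0.0588])]
reel [(0.98, [0.3546, -0.1526, -0.0002]), (0.22, [0.5523, 0.2309, 0.0675])]
flux [(0.63, [0.7315, -0.0127, 0.0016])]
driver [(0.55, [0.377, 0.056, -0.0003])]
bin [(0.57, [0.7762, 0.1244, 0.0017])]
pan [(0.72, [0.5267, 0.1465, 0.1221]), (0.22, [0.5497, 0.2001, 0.0549])]
[ 0.22608488 -0.43554667 -0.81453592]
the job is handed in; nothing more can be done
```

The job is done and handed in at about 15 s on the robot's clock. I pushed the lever over, all five standoffs went into the bowl, and I let the pan back down along the same arc. Then I gripped the dial and turned it about 72° clockwise onto the tab, released it and moved the arm clear.

**Dial and tab:** the pointer measures about 27° against 27–28° for the tab in the top camera, so they agree to about 1°. The scene camera was less clean: close to the tip it agrees to about 1°, but further in it read 33–34°, where I took it to be catching the knob bar and ignored it. The tab reads the same angle before and after.

**Feeder:** the pictures after tipping show five pieces in the bowl, the pan level and the ball upright. The final network check put four of its five standoff reports in the bowl. The fifth sat on the tab (a false hit), so the count of five rests on the pictures.

**Other things:** in the last check the reel, jar, screwdriver and bin were where they started, within the network's error.

**Disagreement found:** with the fingers shut, the tips were about 39 mm higher than the reported TCP. My first pass at the ball went over it without touching, so I measured the offset in the camera images and corrected for it from then on.

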